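# Sort spice jars into the caddy by heft

### The arm

A 6-joint arm with a two-finger parallel gripper is mounted at the origin on a cart in front of the work surface, level with it; the furniture and walls round the work are solid. World frame = base frame: x ahead of the robot, y to its left, z up, the work surface at z = 0. Lengths are in m, angles in rad, forces in N, time in s.
With the tool pointing down it reaches from about 0.275 to 0.825 m from the base axis. Payload 4.9 kg.
Tool frame: the origin (TCP) lies midway between the tips of the shut fingers; the grasp point (between the pads) lies 19 mm behind it (arm.pinch_z is the distance from the TCP to the grasp point, in m); z points along the fingers, y is the line along which they close (so a half turn about z gives the same grasp; the last joint's range is limited). The gripper opens to 85 mm and grips with 20 to 120 N. Pads are 22 mm wide; open, the fingers measure 114 mm over their backs; the gripper's body (76 mm by 85 mm) begins 54 mm behind the grasp point. The pads swing forward as they close: fully open they stand 13 mm farther back than shut.
Start: joints at [1.022, 0.326, -0.193, 1.052, 0, 1.437], TCP at [0.222, 0.503, 0.231] pointing down, gripper open.
Joint ranges: [-2.65, 2.65], [-0.97, 1.79], [-1.3, 1.35], [-1.93, 2.1], [-1.47, 1.37], [-3.14, 3.14]. Speed limits (rad/s): [2.57, 2.57, 3.14, 3.14, 3.14, 3.14].

### API

Orientations are given as a 3x3 rotation matrix whose columns are the frame's x, y, z axes.
In Python, from rig import arm gives the robot as it stands.
- The arm moves only by the tool apply_moves, never from a script. Its argument "commands" is a list of rows, each an object of numbers: "gripper": the closure, from 0 (fully open) to 1 (shut); "dx", "dy", "dz": the shift along the tool's x, y, z each as a share of 0.2 m, from -1 to 1; "ax", "ay", "az": the turn, a rotation vector about the tool's x, y, z each as a share of 45 degrees, from -1 to 1. In form: [{"gripper": .., "dx": .., "dy": .., "dz": .., "ax": .., "ay": .., "az": ..}, ...]. A call has 1 to 20 rows; each row is the pose to reach, as a shift and turn from the pose commanded when the call began, along the tool's axes at that moment; what a row does not reach only later rows make up. A row lasts 1/12 s, in which the tool goes at most 41.7 mm and 7.16 degrees, less where a joint would pass 70% of its speed; a pose out of reach is approached as far as the arm can. A call with a number of a shift or a turn outside -1 to 1 is refused whole. A call with a gripper value outside its range is refused whole. The fingers move at their own pace and stop on an object; the grip force is fixed at half the most. Time passes only in rows, so rows that repeat a pose let the fingers close. It gives the time, the measured TCP pose, the force, the opening and the grip force at its end, in the units of the state.
- arm.get_obs(): the state, without advancing time (a new reading comes with each control period).
- arm.read_camera(name): name is "scene" or "top"; returns the picture (420x560x3 uint8, red, green, blue); there is no depth.
- arm.get_calibration(name): a dict with "fx", "fy", "cx", "cy" (pixels), "camera_from_world" (4x4, takes a point from world to camera coordinates). Camera axes: x right, y up, looking along -z (the intrinsics and any distortion apply to the point x, -y, -z); pixel columns grow to the right and rows downward; lengths in m; the calibration is good to about 2 mm. A picture is of the moment at which its call begins. get_calibration takes no time and is no camera call.
- arm.finish_job(): hands the job in; it is judged then, once.
The state is a dict: "clock": time; "joints": joint angles; "qd": joint speeds; "tau": joint torques, N m; "position": TCP position; "tool_rot": TCP orientation; "contact_force": force on the tool from outside, world axes, zero at the start; "torque": the same for the moment, N m; "gripper_width": finger opening in m; "finger_force": force on a finger pad.
Only numpy, scipy, OpenCV 4.12 (cv2) and the standard library are available. Lean on these libraries where they do the work, as an engineer would, in place of code of your own. Each camera call takes 0.05 s, during which the arm holds its last target. There are 200 camera calls.

### The job

Three spice jars that look alike stand on the worktop: one is full, one is half full and one is nearly empty. Find out which is which by their weight, and stand them upright in the wooden caddy, the full one in the bay by the handle, the half-full one in the middle bay and the nearly empty one in the bay at the plain end. Do not drop or topple any of them, and leave the other things on the worktop where they are.

Things in the scene. Friction and masses are not known exactly. Their poses are not given: they have to be found in the camera images.
- jar_1: spice jar, one of three that look exactly alike (dark screw cap, white body with a printed label), a straight cylinder 41 mm in diameter and 105 mm tall (cap from 84 mm up), standing upright; origin at the centre of its underside, z up. One of the three is nearly empty (about 100 g in all), one half full (about 300 g), one full (about 520 g), each within 8 %; which is which cannot be seen
- jar_2: spice jar, one of three that look exactly alike (dark screw cap, white body with a printed label), a straight cylinder 41 mm in diameter and 105 mm tall (cap from 84 mm up), standing upright; origin at the centre of its underside, z up. One of the three is nearly empty (about 100 g in all), one half full (about 300 g), one full (about 520 g), each within 8 %; which is which cannot be seen
- jar_3: spice jar, one of three that look exactly alike (dark screw cap, white body with a printed label), a straight cylinder 41 mm in diameter and 105 mm tall (cap from 84 mm up), standing upright; origin at the centre of its underside, z up. One of the three is nearly empty (about 100 g in all), one half full (about 300 g), one full (about 520 g), each within 8 %; which is which cannot be seen
- caddy: low wooden caddy, fixed to the worktop, 72 mm wide (its x) by 204 mm long (its y), walls 6 mm thick and 34 mm high, with three open square bays in a row along its y; at its +y end two uprights carry a round wooden handle bar, 78 mm long along x, whose top is 76 mm above the worktop; the -y end is plain. Origin at the centre of its underside
- bay_handle (a point): centre of the inner floor of the bay next to the handle (+y end) of the wooden caddy; the bay is 60 mm square inside (square to the caddy's axes), its walls rise 28 mm above this point, which lies 6 mm above the worktop; axes as the caddy's
- bay_middle (a point): centre of the inner floor of the middle bay of the wooden caddy; the bay is 60 mm square inside (square to the caddy's axes), its walls rise 28 mm above this point, which lies 6 mm above the worktop; axes as the caddy's
- bay_plain (a point): centre of the inner floor of the bay at the plain end (-y end) of the wooden caddy; the bay is 60 mm square inside (square to the caddy's axes), its walls rise 28 mm above this point, which lies 6 mm above the worktop; axes as the caddy's
- salt_shaker: bystander: glass salt shaker, 44 mm in diameter, 90 mm tall; origin at the centre of its underside
- garlic: bystander: garlic bulb, 56 mm across and 56 mm tall; origin under its centre
- lemon: bystander: lemon lying, 71 x 53 x 51 mm (long along its x); origin under its centre
- opener: bystander: bottle opener lying flat, 174 x 41 x 20 mm (long along its x); origin under its centre
- spice_tin: bystander: low round tin, 62 mm in diameter, 35 mm tall; origin at the centre of its underside
- pepper_mill: bystander: wooden pepper mill, 58 mm in diameter, 170 mm tall, behind the work; origin at the centre of its underside
There are look-alikes about, which are no part of the job. What is shaped like the jar_1 but red is not meant.

How it is judged:
At the end, for the whole second after the job is handed in: All three jars stand upright (0.08 rad) and still on the caddy's floor (under 4 mm above it, within 16 mm of a bay's centre), released: handle bay bears over 4.0 N (full), middle bay 2.0 to 4.0 N (half full), plain-end bay under 2.0 N (nearly empty) (((horizontal distance between jar_1 and bay_handle below 0.016 m and z of jar_1 in the frame of bay_handle below 0.004 m and angle between jar_1's own z axis and vertical below 0.08 rad and linear speed of jar_1 below 0.02 m/s and contact force between jar_1 and caddy above 4 N) or (horizontal distance between jar_2 and bay_handle below 0.016 m and z of jar_2 in the frame of bay_handle below 0.004 m and angle between jar_2's own z axis and vertical below 0.08 rad and linear speed of jar_2 below 0.02 m/s and contact force between jar_2 and caddy above 4 N) or (horizontal distance between jar_3 and bay_handle below 0.016 m and z of jar_3 in the frame of bay_handle below 0.004 m and angle between jar_3's own z axis and vertical below 0.08 rad and linear speed of jar_3 below 0.02 m/s and contact force between jar_3 and caddy above 4 N)) and ((horizontal distance between jar_1 and bay_middle below 0.016 m and z of jar_1 in the frame of bay_middle below 0.004 m and angle between jar_1's own z axis and vertical below 0.08 rad and linear speed of jar_1 below 0.02 m/s and contact force between jar_1 and caddy between 2 and 4 N) or (horizontal distance between jar_2 and bay_middle below 0.016 m and z of jar_2 in the frame of bay_middle below 0.004 m and angle between jar_2's own z axis and vertical below 0.08 rad and linear speed of jar_2 below 0.02 m/s and contact force between jar_2 and caddy between 2 and 4 N) or (horizontal distance between jar_3 and bay_middle below 0.016 m and z of jar_3 in the frame of bay_middle below 0.004 m and angle between jar_3's own z axis and vertical below 0.08 rad and linear speed of jar_3 below 0.02 m/s and contact force between jar_3 and caddy between 2 and 4 N)) and ((horizontal distance between jar_1 and bay_plain below 0.016 m and z of jar_1 in the frame of bay_plain below 0.004 m and angle between jar_1's own z axis and vertical below 0.08 rad and linear speed of jar_1 below 0.02 m/s and contact force between jar_1 and caddy between 0.3 and 2 N) or (horizontal distance between jar_2 and bay_plain below 0.016 m and z of jar_2 in the frame of bay_plain below 0.004 m and angle between jar_2's own z axis and vertical below 0.08 rad and linear speed of jar_2 below 0.02 m/s and contact force between jar_2 and caddy between 0.3 and 2 N) or (horizontal distance between jar_3 and bay_plain below 0.016 m and z of jar_3 in the frame of bay_plain below 0.004 m and angle between jar_3's own z axis and vertical below 0.08 rad and linear speed of jar_3 below 0.02 m/s and contact force between jar_3 and caddy between 0.3 and 2 N))); the robot touches nothing.
It fails at once if a jar is toppled (leans more than 0.7 rad) (angle between any of jar_1, jar_2, jar_3's own z axis and vertical above 0.7 rad).
It fails at once if a jar is dropped (falls faster than 0.5 m/s with the fingers off it) ((linear speed of jar_1 above 0.5 m/s and contact force between jar_1 and the fingers below 0.05 N) or (linear speed of jar_2 above 0.5 m/s and contact force between jar_2 and the fingers below 0.05 N) or (linear speed of jar_3 above 0.5 m/s and contact force between jar_3 and the fingers below 0.05 N)).
It fails at once if a bystander is moved by more than 30 mm (distance of any of salt_shaker, garlic, lemon, opener, spice_tin, pepper_mill from where it was at the start of the episode above 0.03 m).
It also fails if it takes over 64 s, if anything falls off the work surface, if the arm or the gripper's body presses on something with over 40 N, if the wrist force passes 120 N, or if a joint passes its speed limit or range.

## Working session

There is one attempt and no reset: what is moved stays moved. The work goes in short steps, Python scripts to look and compute and a tool call to move; the robot and the scene stay as the last step left them, time stands still between calls to the robot, and variables do not carry over. Pictures are saved under pics/ and viewed, at most 10 in all, crops included, and the job is handed in when it is done.

Besides the shell and the picture viewer there is one more tool, called after ">>>" as name([rows], argument=value, ...), one row to a line, values as JSON. apply_moves: Moves the arm, as the interface text tells. Its arguments: {"type":"object","properties":{"commands":{"type":"array","items":{"type":"object","properties":{"gripper":{"type":"number"},"dx":{"type":"number"},"dy":{"type":"number"},"dz":{"type":"number"},"ax":{"type":"number"},"ay":{"type":"number"},"az":{"type":"number"}}}}},"required":["commands"]}

```bash
mkdir -p pics
python3 - <<'E'
from rig import arm
import cv2
for n in("top","scene"):
    cv2.imwrite(f"pics/{n}0.png",arm.read_camera(n)[:,:,::-1]); print(n,arm.get_calibration(n))
print(arm.get_obs(),arm.pinch_z)
E
```

```text
top {'fx': 455.33927349110934, 'fy': 455.33927349110934, 'cx': 283.33139823482026, 'cy': 204.19161218102278, 'camera_from_world': array([[-0.01698194, -0.99983609,  0.00627776, -0.03800389],
       [ 0.99870054, -0.01666025,  0.04816285, -0.53205177],
       [-0.04805036,  0.0070875 ,  0.99881977, -1.02870898],
       [ 0.        ,  0.        ,  0.        ,  1.        ]])}
scene {'fx': 497.7209042699594, 'fy': 497.7209042699594, 'cx': 283.8919131014605, 'cy': 214.4371102663289, 'camera_from_world': array([[ 0.51934416, -0.85436965,  0.01827972, -0.29839667],
       [ 0.60112331,  0.38044037,  0.7027915 , -0.3382381 ],
       [-0.60739807, -0.35400229,  0.71116099, -0.99734276],
       [ 0.        ,  0.        ,  0.        ,  1.        ]])}
{'clock': 0.1, 'joints': array([ 1.02181396e+00,  3.26858173e-01, -1.93496372e-01,  1.05203060e+00,
        8.21683950e-06,  1.43659334e+00]), 'qd': array([ 0.00045948, -0.00217378,  0.00280936, -0.0006478 , -0.0009237 ,
       -0.00039021]), 'tau': array([-7.26383178e-05, -4.44240403e+01,  2.63037372e+01,  7.90609745e-03,
       -1.39479139e-04, -4.52696312e-06]), 'position': array([0.22134811, 0.50290355, 0.23058173]), 'tool_rot': array([[-9.15205158e-01,  4.02987369e-01, -8.36086701e-04],
       [ 4.02988176e-01,  9.15204187e-01, -1.35106500e-03],
       [ 2.20727918e-04, -1.57343472e-03, -9.99998738e-01]]), 'contact_force': array([-0.48346633,  0.46972321, -0.70220976]), 'torque': array([-0.04047366, -0.03742923,  0.03985867]), 'finger_force': 0.0, 'gripper_width': 0.08526362392243993} 0.0187
```

View pics/top0.png

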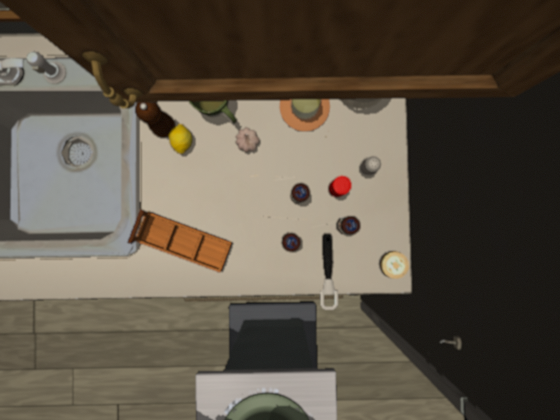

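View pics/scene0.png

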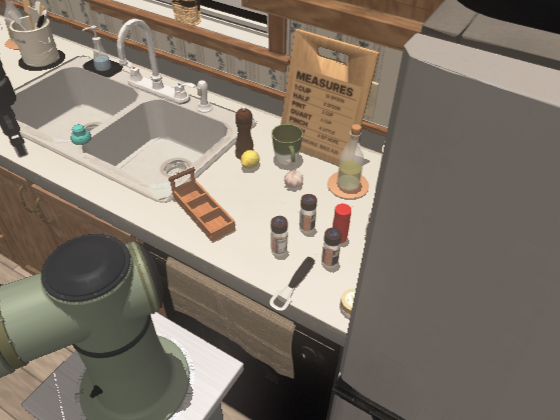

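The top view shows jar caps at about (301,193), (291,242) and (350,226), with the red look-alike at (341,186). The caddy runs from its handle at (138,227) to its plain end at (225,255), and the opener is at about (328,270). The scene view agrees.

```bash
cat > h.py <<'E'
import numpy as np,cv2
from rig import arm
def ray(cam,u,v,z):
    c=arm.get_calibration(cam);M=np.array(c["camera_from_world"]);R=M[:3,:3];t=M[:3,3]
    d=R.T@np.array([(u-c["cx"])/c["fx"],-(v-c["cy"])/c["fy"],-1]);o=-R.T@t
    return o+d*(z-o[2])/d[2]
def proj(cam,p):
    c=arm.get_calibration(cam);M=np.array(c["camera_from_world"]);q=M[:3,:3]@p+M[:3,3]
    return np.array([c["cx"]+c["fx"]*q[0]/-q[2],c["cy"]-c["fy"]*q[1]/-q[2]])
E
python3 - <<'E'
from h import *
im=cv2.imread("pics/top0.png")
g=im.max(2)
for n,(u,v) in dict(A=(301,193),B=(291,242),C=(350,226)).items():
    w=g[v-16:v+17,u-16:u+17]; m=(w<95).astype(np.uint8)
    k,l,s,c=cv2.connectedComponentsWithStats(m); i=1+s[1:,4].argmax()
    cu,cv_=c[i]+[u-16,v-16]; print(n,s[i],cu,cv_,ray("top",cu,cv_,.105))
hsv=cv2.cvtColor(im,cv2.COLOR_BGR2HSV)
m=((hsv[...,1]>110)&(hsv[...,0]<22)).astype(np.uint8); m[:205]=0;m[275:]=0;m[:,:125]=0;m[:,240:]=0
pts=cv2.findNonZero(m); r=cv2.minAreaRect(pts); print(r,cv2.boxPoints(r))
for p in cv2.boxPoints(r): print(ray("top",*p,.034))
for n,(u,v) in dict(red=(341,186),shaker=(372,165)).items(): print(n,ray("top",u,v,.1))
for p in ((328,236),(328,305)): print("op",ray("top",*p,.01))
c1=cv2.resize(im[200:280,120:240],None,fx=5,fy=5,interpolation=2)
cv2.imwrite("pics/c1.png",c1)
E
```

```text
A [  6   6  19  22 324] 300.2962962962963 193.80246913580248 [ 0.54803173 -0.08208751  0.105     ]
B [  7   7  20  19 289] 291.2249134948097 241.9515570934256 [ 0.44812227 -0.06136065  0.105     ]
C [  3   6  23  19 345] 348.1536231884058 225.231884057971 [ 0.48079679 -0.18052731  0.105     ]
((180.36788940429688, 240.42088317871094), (98.15740966796875, 34.2464599609375), 18.824710845947266) [[128.38918 240.79178]
 [139.43962 208.37715]
 [232.3466  240.04999]
 [221.29616 272.4646 ]]
[0.45445611 0.29974069 0.034     ]
[0.52632202 0.27504322 0.034     ]
[0.45212957 0.06830412 0.034     ]
[0.38067526 0.09368609 0.034     ]
red [ 0.56340304 -0.16818666  0.1       ]
shaker [ 0.60671316 -0.23458972  0.1       ]
op [ 0.45692835 -0.14791767  0.01      ]
op [ 0.30059205 -0.14452293  0.01      ]
```

View pics/c1.png

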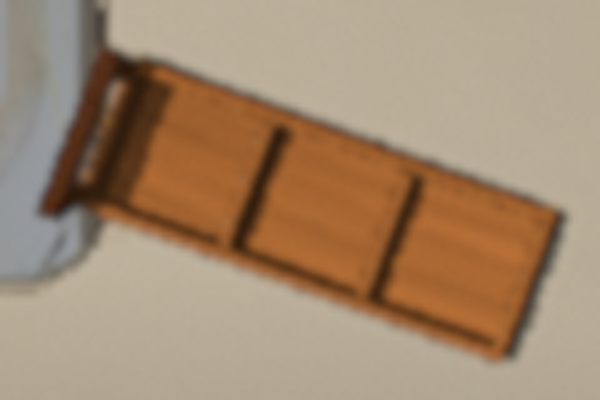

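```bash
cat > fit.py <<'E'
from h import *
from scipy.optimize import minimize
S=8
def iou(mask,hullpts,win):
    m=np.zeros(((win[3]-win[1])*S,(win[2]-win[0])*S),np.uint8)
    cv2.fillConvexPoly(m,cv2.convexHull(((hullpts-[win[0]-.5,win[1]-.5])*S).astype(np.float32)).astype(int),1)
    M=cv2.resize(mask[win[1]:win[3],win[0]:win[2]].astype(np.uint8),None,fx=S,fy=S,interpolation=0)
    return (m&M).sum()/max(1,(m|M).sum())
E
python3 - <<'E'
from fit import *
im=cv2.imread("pics/top0.png"); hsv=cv2.cvtColor(im,cv2.COLOR_BGR2HSV)
m=((hsv[...,1]>110)&(hsv[...,0]<22))
win=(155,205,240,280)
def corners(p,zs=(0,.034)):
    c,s=np.cos(p[2]),np.sin(p[2])
    return np.array([[p[0]+c*x-s*y,p[1]+s*x+c*y,z] for z in zs for x in(-.036,.036) for y in(-.102,.102)])
def f(p): return -iou(m,np.array([proj("top",q) for q in corners(p)]),win)
best=None
for yaw in(-.28,-.35,-.42):
    r=minimize(f,[.455,.18,yaw],method="Nelder-Mead",options=dict(initial_simplex=np.array([[.455,.18,yaw],[.465,.18,yaw],[.455,.19,yaw],[.455,.18,yaw+.08]])))
    print(r.x,r.fun); best=r if best is None or r.fun<best.fun else best
p=best.x;c,s=np.cos(p[2]),np.sin(p[2])
bays=[np.array([p[0]-s*y,p[1]+c*y,.006]) for y in(.066,0,-.066)];print(bays)
out=cv2.resize(im[150:280,125:390],None,fx=3,fy=3,interpolation=2)
T=lambda P:((np.array(P)-[125,150]+.5)*3).astype(int)
for q in corners(p,(.034,)): cv2.circle(out,tuple(T(proj("top",q)).tolist()),3,(255,0,0),1)
for q in bays: cv2.circle(out,tuple(T(proj("top",q)).tolist()),2,(0,255,0),-1)
a=np.linspace(0,2*np.pi,40); circ=lambda x,y,z:np.array([proj("top",[x+.0205*np.cos(t),y+.0205*np.sin(t),z]) for t in a])
g=im.max(2)<95
for u,v,x,y in((301,193,.548,-.082),(291,242,.448,-.061),(350,226,.481,-.181)):
    wn=(u-18,v-18,u+19,v+19)
    f2=lambda p:-iou(g,np.vstack([circ(p[0],p[1],.105),circ(p[0],p[1],.084)]),wn)
    r=minimize(f2,[x,y],method="Nelder-Mead",options=dict(initial_simplex=np.array([[x,y],[x+.006,y],[x,y+.006]])));print(r.x,r.fun)
    for z,col in((.105,(0,255,0)),(0,(0,0,255))): cv2.polylines(out,[T(circ(*r.x,z))],True,col,1)
cv2.imwrite("pics/ov.png",out)
# scene overlay
si=cv2.imread("pics/scene0.png")
E
```

```text
[ 0.45086765  0.18128912 -0.3626498 ] -0.9573784288136213
[ 0.45049408  0.18126109 -0.36014422] -0.9566751796565953
[ 0.45045845  0.18127992 -0.35816798] -0.9580474225293644
[array([0.47359535, 0.2430916 , 0.006     ]), array([0.45045845, 0.18127992, 0.006     ]), array([0.42732155, 0.11946824, 0.006     ])]Traceback (most recent call last):
  File "<stdin>", line 24, in <module>
    res = _minimize_neldermead(fun, x0, args, callback, bounds=bounds,
                               **options)
    fxcc = func(xcc)
    fx = function(np.copy(x), *(wrapper_args + args))
  File "<stdin>", line 23, in <lambda>
  File "<stdin>", line 19, in <lambda>
  File "h.py", line 8, in proj
    c=arm.get_calibration(cam);M=np.array(c["camera_from_world"]);q=M[:3,:3]@p+M[:3,3]
ValueError: time passes only in moves, steps and waits
```

```bash
sed -i 's/c=arm.get_calibration(cam)/c=cal(cam)/' h.py; sed -i '2a import functools\ncal=functools.cache(arm.get_calibration)' h.py
python3 - <<'E'
from fit import *
im=cv2.imread("pics/top0.png")
p=(.4506,.1813,-.360)
def corners(p,zs=(0,.034)):
    c,s=np.cos(p[2]),np.sin(p[2])
    return np.array([[p[0]+c*x-s*y,p[1]+s*x+c*y,z] for z in zs for x in(-.036,.036) for y in(-.102,.102)])
c,s=np.cos(p[2]),np.sin(p[2])
bays=[np.array([p[0]-s*y,p[1]+c*y,.006]) for y in(.066,0,-.066)]
out=cv2.resize(im[150:280,125:390],None,fx=3,fy=3,interpolation=2)
T=lambda P:((np.array(P)-[125,150]+.5)*3).astype(int)
for q in corners(p,(.034,)): cv2.circle(out,tuple(T(proj("top",q)).tolist()),3,(255,0,0),1)
for q in bays: cv2.circle(out,tuple(T(proj("top",q)).tolist()),2,(0,255,0),-1)
a=np.linspace(0,2*np.pi,40)
circ=lambda x,y,z,cam="top":np.array([proj(cam,[x+.0205*np.cos(t),y+.0205*np.sin(t),z]) for t in a])
g=im.max(2)<95
si=cv2.imread("pics/scene0.png");so=cv2.resize(si[170:290,160:370],None,fx=3,fy=3,interpolation=2)
T2=lambda P:((np.array(P)-[160,170]+.5)*3).astype(int)
for u,v,x,y in((301,193,.548,-.082),(291,242,.448,-.061),(350,226,.481,-.181)):
    wn=(u-18,v-18,u+19,v+19)
    f2=lambda p:-iou(g,np.vstack([circ(p[0],p[1],.105),circ(p[0],p[1],.084)]),wn)
    r=minimize(f2,[x,y],method="Nelder-Mead",options=dict(initial_simplex=np.array([[x,y],[x+.006,y],[x,y+.006]])));print(r.x,r.fun)
    for z,col in((.105,(0,255,0)),(0,(0,0,255))): cv2.polylines(out,[T(circ(*r.x,z))],True,col,1);cv2.polylines(so,[T2(circ(*r.x,z,"scene"))],True,col,1)
for q in corners(p,(.034,)): cv2.circle(so,tuple(T2(proj("scene",q)).tolist()),3,(255,0,0),1)
cv2.imwrite("pics/ov.png",np.vstack([out[:,:630],so])[:,:] if 0 else out);cv2.imwrite("pics/so.png",so)
E
```

```text
[ 0.54906783 -0.08213327] -0.8893203883495145
[ 0.44822817 -0.06151871] -0.888719587122143
[ 0.48106922 -0.18260347] -0.8546579049091612
```

View pics/ov.png

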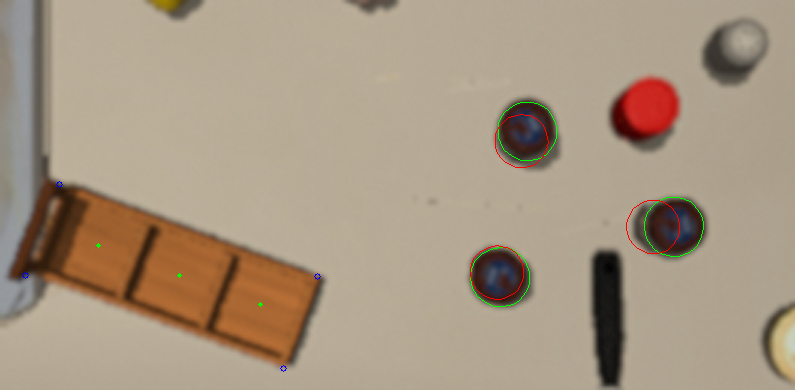

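View pics/so.png

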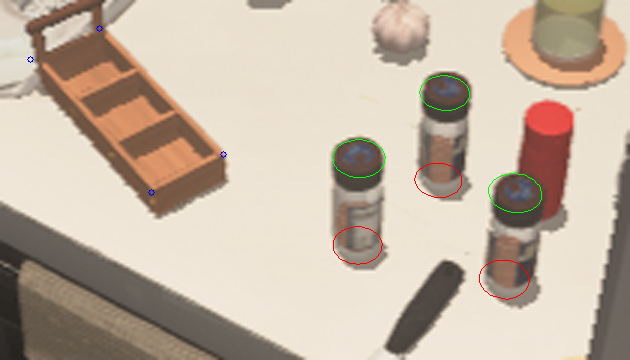

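Jar fits agree in both views. The caddy is right to within a few mm, but the scene view suggests it should shift slightly, so I'll refine it and work out the first legs.

```bash
cat >> h.py <<'E'
def delta(target,yaw=-.36,R=None,p=None):
    "shares to go from the present pose to the target TCP with tool y at the yaw, tool down"
    o=arm.get_obs(); R=np.array(o["tool_rot"]) if R is None else R; p=o["position"] if p is None else p
    c,s=np.cos(yaw),np.sin(yaw); y=np.array([c,s,0]);z=np.array([0,0,-1.]);G=np.c_[np.cross(y,z),y,z]
    rv=cv2.Rodrigues(R.T@G)[0].ravel()/np.radians(45)
    return (R.T@(np.array(target)-p)/.2).round(3),rv.round(3)
E
python3 - <<'E'
from h import *
print("top",[ray("top",u,v,.034)[:2] for u,v in((230.5,242.1),(218.9,270.9))])
print("scene",[ray("scene",u,v,.034)[:2] for u,v in((234.5,220.2),(211.8,233.8))])
c,s=np.cos(-.36),np.sin(-.36)
print("model",[(.4506+c*x+s*.102,.1813+s*x-c*.102) for x in(.036,-.036)])
print("div top px",[ray("top",120+u/5-.5,200+v/5-.5,.02)[:2] for u,v in((258,189),(394,239))],"model",[(.4506-s*y,.1813+c*y) for y in(.033,-.033)])
print("div scene",[ray("scene",160+u/3-.5,170+v/3-.5,.034)[:2] for u,v in((113,82),(155,131))])
# waypoint with end orientation
print(delta([.448,-.0615,.2]))
E
```

```text
top [array([0.44763948, 0.07247289]), array([0.3842271 , 0.09897298])]
scene [array([0.45161   , 0.07392222]), array([0.38300309, 0.09436999])]
model [(np.float64(0.4483603138583465), np.float64(0.0731566515869474)), (np.float64(0.38097574255353517), np.float64(0.0985203963827539))]
div top px [array([0.46030553, 0.20805802]), array([0.4367142 , 0.14682751])] model [(np.float64(0.462225049698078), np.float64(0.21218459518137184)), (np.float64(0.438974950301922), np.float64(0.15041540481862814))]
div scene [array([0.46937543, 0.2084526 ]), array([0.44007167, 0.13957056])]
(array([-2.174, -2.126,  0.156]), array([-2.00e-03,  1.00e-03,  1.93e+00]))
```

>>> apply_moves([
  {"gripper":0,"dx":-1,"dy":-1,"dz":0.1,"az":0.96},
  {"gripper":0,"dx":-1,"dy":-1,"dz":0.1,"az":0.96},
  {"gripper":0,"dx":-1,"dy":-1,"dz":0.1,"az":0.96},
  {"gripper":0,"dx":-1,"dy":-1,"dz":0.1,"az":0.96},
  {"gripper":0,"dx":-1,"dy":-1,"dz":0.1,"az":0.96},
  {"gripper":0,"dx":-1,"dy":-1,"dz":0.1,"az":0.96},
  {"gripper":0,"dx":-1,"dy":-1,"dz":0.1,"az":0.96},
  {"gripper":0,"dx":-1,"dy":-1,"dz":0.1,"az":0.96},
])

```text
schema error: expected keys gripper, dx, dy, dz, ax, ay, az
```

```bash
python3 -c "
from h import *
print(delta([.448,-.0615,.2],-.355))"
```

```text
(array([-2.174, -2.126,  0.156]), array([-2.000e-03,  1.000e-03,  1.924e+00]))
```

>>> apply_moves([
  {"gripper":0,"dx":-1,"dy":-1,"dz":0.1,"ax":0,"ay":0,"az":0.96},
  {"gripper":0,"dx":-1,"dy":-1,"dz":0.1,"ax":0,"ay":0,"az":0.96},
  {"gripper":0,"dx":-1,"dy":-1,"dz":0.1,"ax":0,"ay":0,"az":0.96},
  {"gripper":0,"dx":-1,"dy":-1,"dz":0.1,"ax":0,"ay":0,"az":0.96},
  {"gripper":0,"dx":-1,"dy":-1,"dz":0.1,"ax":0,"ay":0,"az":0.96},
  {"gripper":0,"dx":-1,"dy":-1,"dz":0.1,"ax":0,"ay":0,"az":0.96},
  {"gripper":0,"dx":-1,"dy":-1,"dz":0.1,"ax":0,"ay":0,"az":0.96},
  {"gripper":0,"dx":-1,"dy":-1,"dz":0.1,"ax":0,"ay":0,"az":0.96},
  {"gripper":0,"dx":-1,"dy":-1,"dz":0.1,"ax":0,"ay":0,"az":0.96},
])

```text
clock: 0.85
position: [0.3244, 0.2383, 0.2111]
tool_rot: [[-0.387, 0.922, -0.001], [0.922, 0.387, 0.0], [0.0, -0.001, -1.0]]
contact_force: [-0.5, 0.4, -0.6]
gripper_width: 0.0856
finger_force: 0.0
```

```bash
python3 -c "
from h import *
print(delta([.448,-.0615,.2],-.355))"
```

```text
(array([-1.621, -0.011,  0.055]), array([-0.001, -0.   ,  0.959]))
```

>>> apply_moves([
  {"gripper":0,"dx":-1,"dy":0,"dz":0.05,"ax":0,"ay":0,"az":0.96},
  {"gripper":0,"dx":-1,"dy":0,"dz":0.05,"ax":0,"ay":0,"az":0.96},
  {"gripper":0,"dx":-1,"dy":0,"dz":0.05,"ax":0,"ay":0,"az":0.96},
  {"gripper":0,"dx":-1,"dy":0,"dz":0.05,"ax":0,"ay":0,"az":0.96},
  {"gripper":0,"dx":-1,"dy":0,"dz":0.05,"ax":0,"ay":0,"az":0.96},
  {"gripper":0,"dx":-1,"dy":0,"dz":0.05,"ax":0,"ay":0,"az":0.96},
  {"gripper":0,"dx":-1,"dy":0,"dz":0.05,"ax":0,"ay":0,"az":0.96},
  {"gripper":0,"dx":-1,"dy":0,"dz":0.05,"ax":0,"ay":0,"az":0.96},
])

```text
clock: 1.52
position: [0.4021, 0.0566, 0.2011]
tool_rot: [[0.341, 0.94, -0.001], [0.94, -0.341, 0.001], [0.0, -0.001, -1.0]]
contact_force: [-0.6, 0.7, 0.6]
gripper_width: 0.0857
finger_force: 0.0
```

```bash
python3 -c "
from h import *
print(delta([.448,-.0615,.13],-.355),delta([.448,-.0615,.057],-.355))"
```

```text
(array([-0.477,  0.417,  0.355]), array([-0.001, -0.   ,  0.009])) (array([-0.477,  0.418,  0.72 ]), array([-0.001, -0.   ,  0.009]))
```

>>> apply_moves([
  {"gripper":0,"dx":-0.48,"dy":0.42,"dz":0.1,"ax":0,"ay":0,"az":0.01},
  {"gripper":0,"dx":-0.48,"dy":0.42,"dz":0.1,"ax":0,"ay":0,"az":0.01},
  {"gripper":0,"dx":-0.48,"dy":0.42,"dz":0.1,"ax":0,"ay":0,"az":0.01},
  {"gripper":0,"dx":-0.48,"dy":0.42,"dz":0.1,"ax":0,"ay":0,"az":0.01},
  {"gripper":0,"dx":-0.48,"dy":0.42,"dz":0.1,"ax":0,"ay":0,"az":0.01},
  {"gripper":0,"dx":-0.48,"dy":0.42,"dz":0.25,"ax":0,"ay":0,"az":0.01},
  {"gripper":0,"dx":-0.48,"dy":0.42,"dz":0.4,"ax":0,"ay":0,"az":0.01},
  {"gripper":0,"dx":-0.48,"dy":0.42,"dz":0.55,"ax":0,"ay":0,"az":0.01},
  {"gripper":0,"dx":-0.48,"dy":0.42,"dz":0.67,"ax":0,"ay":0,"az":0.01},
  {"gripper":0,"dx":-0.48,"dy":0.42,"dz":0.72,"ax":0,"ay":0,"az":0.01},
  {"gripper":0.6,"dx":-0.48,"dy":0.42,"dz":0.72,"ax":0,"ay":0,"az":0.01},
  {"gripper":1,"dx":-0.48,"dy":0.42,"dz":0.72,"ax":0,"ay":0,"az":0.01},
  {"gripper":1,"dx":-0.48,"dy":0.42,"dz":0.72,"ax":0,"ay":0,"az":0.01},
  {"gripper":1,"dx":-0.48,"dy":0.42,"dz":0.72,"ax":0,"ay":0,"az":0.01},
  {"gripper":1,"dx":-0.48,"dy":0.42,"dz":0.72,"ax":0,"ay":0,"az":0.01},
  {"gripper":1,"dx":-0.48,"dy":0.42,"dz":0.72,"ax":0,"ay":0,"az":0.01},
])

```text
clock: 2.85
position: [0.4489, -0.0629, 0.0587]
tool_rot: [[0.351, 0.936, 0.002], [0.936, -0.351, 0.001], [0.001, 0.002, -1.0]]
contact_force: [-1.8, 1.5, 6.4]
gripper_width: 0.0397
finger_force: 59.6
```

```bash
python3 -c "
from h import *
print(arm.get_obs())"
```

```text
{'clock': 2.85, 'joints': array([-3.03219230e-01,  3.57823266e-01, -6.66853762e-01,  5.44283084e-01,
        1.20580499e-03,  1.62656744e+00]), 'qd': array([-0.00183406, -0.00072283, -0.00071939,  0.00025496,  0.00329526,
       -0.00071884]), 'tau': array([-7.40359705e-01, -3.55044472e+01,  1.81267494e+01, -9.50326882e-01,
       -5.10220528e-01,  2.27641821e-02]), 'position': array([ 0.44885897, -0.06293149,  0.05866492]), 'tool_rot': array([[ 3.51326699e-01,  9.36250548e-01,  2.11249195e-03],
       [ 9.36252020e-01, -3.51328611e-01,  6.02513578e-04],
       [ 1.30628253e-03,  1.76614575e-03, -9.99997587e-01]]), 'contact_force': array([-1.81883667,  1.50950187,  6.40208916]), 'torque': array([ 0.49667815,  0.34555313, -0.01140885]), 'finger_force': 59.587337016128004, 'gripper_width': 0.03967217129909719}
```

Jar B is gripped at 40 mm. Next I lift and weigh it.

>>> apply_moves([
  {"gripper":1,"dx":0,"dy":0,"dz":-0.05,"ax":0,"ay":0,"az":0},
  {"gripper":1,"dx":0,"dy":0,"dz":-0.15,"ax":0,"ay":0,"az":0},
  {"gripper":1,"dx":0,"dy":0,"dz":-0.3,"ax":0,"ay":0,"az":0},
  {"gripper":1,"dx":0,"dy":0,"dz":-0.4,"ax":0,"ay":0,"az":0},
  {"gripper":1,"dx":0,"dy":0,"dz":-0.45,"ax":0,"ay":0,"az":0},
  {"gripper":1,"dx":0,"dy":0,"dz":-0.45,"ax":0,"ay":0,"az":0},
  {"gripper":1,"dx":0,"dy":0,"dz":-0.45,"ax":0,"ay":0,"az":0},
  {"gripper":1,"dx":0,"dy":0,"dz":-0.45,"ax":0,"ay":0,"az":0},
  {"gripper":1,"dx":0,"dy":0,"dz":-0.45,"ax":0,"ay":0,"az":0},
])

```text
clock: 3.6
position: [0.4473, -0.0631, 0.1464]
tool_rot: [[0.352, 0.936, -0.002], [0.936, -0.352, 0.001], [-0.0, -0.002, -1.0]]
contact_force: [0.1, -0.7, -1.1]
gripper_width: 0.0399
finger_force: 60.4
```

>>> apply_moves([
  {"gripper":1,"dx":0,"dy":0,"dz":0,"ax":0,"ay":0,"az":0},
  {"gripper":1,"dx":0,"dy":0,"dz":0,"ax":0,"ay":0,"az":0},
])

```text
clock: 3.77
position: [0.4475, -0.0632, 0.1465]
tool_rot: [[0.352, 0.936, -0.002], [0.936, -0.352, 0.0], [-0.0, -0.002, -1.0]]
contact_force: [-0.2, -0.4, -0.6]
gripper_width: 0.0394
finger_force: 60.4
```

>>> apply_moves([
  {"gripper":1,"dx":0,"dy":0,"dz":0,"ax":0,"ay":0,"az":0},
])

```text
clock: 3.85
position: [0.4478, -0.0633, 0.1467]
tool_rot: [[0.352, 0.936, -0.001], [0.936, -0.352, 0.0], [-0.0, -0.001, -1.0]]
contact_force: [-0.2, 0.9, -0.7]
gripper_width: 0.0397
finger_force: 60.4
```

```bash
python3 -c "
from h import *
o=arm.get_obs();print(o['tau'],o['torque'],o['contact_force'])
for b in([.4745,.2417],[.4516,.1798],[.4287,.1179]):print(delta(b+[.15],-.355))"
```

```text
[ 3.40018516e-03 -3.60184085e+01  2.29731202e+01  1.25639909e-02
  1.40718359e-03 -7.46669934e-05] [-0.02856858  0.03497072  0.0016247 ] [-0.16262099  0.93640934 -0.71007554]
(array([ 1.474, -0.412, -0.016]), array([-0.001,  0.   , -0.006]))
(array([ 1.144, -0.41 , -0.016]), array([-0.001,  0.   , -0.006]))
(array([ 0.814, -0.408, -0.016]), array([-0.001,  0.   , -0.006]))
```

Reads about -0.8 N, so this one is nearly empty and goes in the plain-end bay.

>>> apply_moves([
  {"gripper":1,"dx":0.25,"dy":-0.12,"dz":0,"ax":0,"ay":0,"az":0},
  {"gripper":1,"dx":0.42,"dy":-0.21,"dz":0,"ax":0,"ay":0,"az":0},
  {"gripper":1,"dx":0.6,"dy":-0.3,"dz":0,"ax":0,"ay":0,"az":0},
  {"gripper":1,"dx":0.74,"dy":-0.37,"dz":0,"ax":0,"ay":0,"az":0},
  {"gripper":1,"dx":0.81,"dy":-0.41,"dz":0,"ax":0,"ay":0,"az":0},
  {"gripper":1,"dx":0.81,"dy":-0.41,"dz":0,"ax":0,"ay":0,"az":0},
  {"gripper":1,"dx":0.81,"dy":-0.41,"dz":0,"ax":0,"ay":0,"az":0},
  {"gripper":1,"dx":0.81,"dy":-0.41,"dz":0.1,"ax":0,"ay":0,"az":0},
  {"gripper":1,"dx":0.81,"dy":-0.41,"dz":0.2,"ax":0,"ay":0,"az":0},
  {"gripper":1,"dx":0.81,"dy":-0.41,"dz":0.3,"ax":0,"ay":0,"az":0},
  {"gripper":1,"dx":0.81,"dy":-0.41,"dz":0.38,"ax":0,"ay":0,"az":0},
  {"gripper":1,"dx":0.81,"dy":-0.41,"dz":0.38,"ax":0,"ay":0,"az":0},
  {"gripper":1,"dx":0.81,"dy":-0.41,"dz":0.38,"ax":0,"ay":0,"az":0},
])

```text
clock: 4.93
position: [0.4279, 0.1159, 0.0708]
tool_rot: [[0.354, 0.935, -0.002], [0.935, -0.354, -0.001], [-0.001, -0.002, -1.0]]
contact_force: [-1.0, -0.4, -1.2]
gripper_width: 0.0396
finger_force: 60.5
```

Run:
```python
from h import *
im=arm.read_camera("scene")[:,:,::-1]; t=arm.read_camera("top")[:,:,::-1]
a=cv2.resize(im[140:260,150:290],None,fx=4,fy=4,interpolation=2)
cv2.imwrite("pics/p1.png",a)
print(delta([.4287,.1179,.065],-.355))
```

```text
(array([ 0.006, -0.005,  0.035]), array([ 0.001, -0.   , -0.008]))
```

View pics/p1.png

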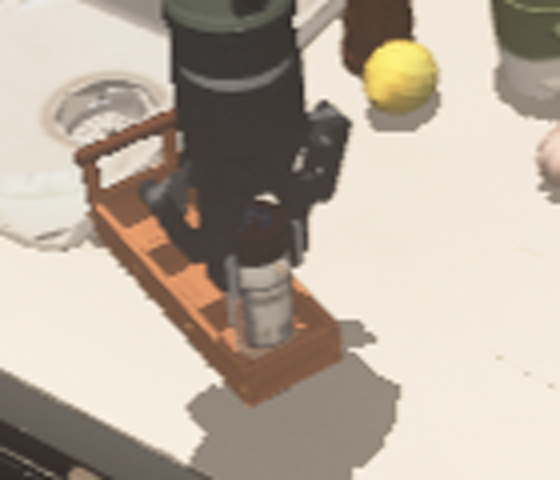

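The jar, at (265,300) in the crop, is inside the plain-end bay and clear of the walls. I'll lower it, release and rise.

>>> apply_moves([
  {"gripper":1,"dx":0,"dy":0,"dz":0.015,"ax":0,"ay":0,"az":0},
  {"gripper":1,"dx":0,"dy":0,"dz":0.03,"ax":0,"ay":0,"az":0},
  {"gripper":1,"dx":0,"dy":0,"dz":0.03,"ax":0,"ay":0,"az":0},
  {"gripper":1,"dx":0,"dy":0,"dz":0.03,"ax":0,"ay":0,"az":0},
])

```text
clock: 5.37
position: [0.4284, 0.1171, 0.0654]
tool_rot: [[0.352, 0.936, 0.0], [0.936, -0.352, 0.0], [0.0, 0.0, -1.0]]
contact_force: [-0.1, 0.5, -0.9]
gripper_width: 0.0397
finger_force: 60.5
```

>>> apply_moves([
  {"gripper":0.4,"dx":0,"dy":0,"dz":0,"ax":0,"ay":0,"az":0},
  {"gripper":0.2,"dx":0,"dy":0,"dz":0,"ax":0,"ay":0,"az":0},
  {"gripper":0.1,"dx":0,"dy":0,"dz":0,"ax":0,"ay":0,"az":0},
  {"gripper":0,"dx":0,"dy":0,"dz":0,"ax":0,"ay":0,"az":0},
  {"gripper":0,"dx":0,"dy":0,"dz":0,"ax":0,"ay":0,"az":0},
  {"gripper":0,"dx":0,"dy":0,"dz":-0.15,"ax":0,"ay":0,"az":0},
  {"gripper":0,"dx":0,"dy":0,"dz":-0.35,"ax":0,"ay":0,"az":0},
  {"gripper":0,"dx":0,"dy":0,"dz":-0.5,"ax":0,"ay":0,"az":0},
  {"gripper":0,"dx":0,"dy":0,"dz":-0.5,"ax":0,"ay":0,"az":0},
  {"gripper":0,"dx":0,"dy":0,"dz":-0.5,"ax":0,"ay":0,"az":0},
])

```text
clock: 6.2
position: [0.43, 0.1173, 0.1671]
tool_rot: [[0.352, 0.936, 0.005], [0.936, -0.352, 0.0], [0.002, 0.004, -1.0]]
contact_force: [-0.2, -0.3, -0.1]
gripper_width: 0.0855
finger_force: 0.0
```

```bash
python3 -c "
from h import *
print(delta([.549,-.082,.165],-.355))"
```

```text
(array([-0.723,  0.908,  0.013]), array([ 0.005, -0.003, -0.006]))
```

Now jar A.

>>> apply_moves([
  {"gripper":0,"dx":-0.72,"dy":0.91,"dz":0,"ax":0,"ay":0,"az":0},
  {"gripper":0,"dx":-0.72,"dy":0.91,"dz":0,"ax":0,"ay":0,"az":0},
  {"gripper":0,"dx":-0.72,"dy":0.91,"dz":0,"ax":0,"ay":0,"az":0},
  {"gripper":0,"dx":-0.72,"dy":0.91,"dz":0,"ax":0,"ay":0,"az":0},
  {"gripper":0,"dx":-0.72,"dy":0.91,"dz":0,"ax":0,"ay":0,"az":0},
  {"gripper":0,"dx":-0.72,"dy":0.91,"dz":0,"ax":0,"ay":0,"az":0},
  {"gripper":0,"dx":-0.72,"dy":0.91,"dz":0,"ax":0,"ay":0,"az":0},
  {"gripper":0,"dx":-0.72,"dy":0.91,"dz":0,"ax":0,"ay":0,"az":0},
  {"gripper":0,"dx":-0.72,"dy":0.91,"dz":0.15,"ax":0,"ay":0,"az":0},
  {"gripper":0,"dx":-0.72,"dy":0.91,"dz":0.3,"ax":0,"ay":0,"az":0},
  {"gripper":0,"dx":-0.72,"dy":0.91,"dz":0.43,"ax":0,"ay":0,"az":0},
  {"gripper":0,"dx":-0.72,"dy":0.91,"dz":0.53,"ax":0,"ay":0,"az":0},
  {"gripper":0,"dx":-0.72,"dy":0.91,"dz":0.53,"ax":0,"ay":0,"az":0},
])

```text
clock: 7.28
position: [0.5431, -0.0792, 0.0546]
tool_rot: [[0.351, 0.936, -0.009], [0.937, -0.351, 0.003], [-0.001, -0.01, -1.0]]
contact_force: [-0.4, 0.8, -0.3]
gripper_width: 0.0852
finger_force: 0.0
```

```bash
python3 -c "
from h import *
print(delta([.549,-.082,.058],-.355))"
```

```text
(array([-0.003,  0.033, -0.017]), array([-0.012,  0.001, -0.004]))
```

>>> apply_moves([
  {"gripper":0,"dx":0,"dy":0,"dz":0,"ax":0,"ay":0,"az":0},
  {"gripper":0,"dx":0,"dy":0,"dz":0,"ax":0,"ay":0,"az":0},
  {"gripper":0.6,"dx":0,"dy":0,"dz":0,"ax":0,"ay":0,"az":0},
  {"gripper":1,"dx":0,"dy":0,"dz":0,"ax":0,"ay":0,"az":0},
  {"gripper":1,"dx":0,"dy":0,"dz":0,"ax":0,"ay":0,"az":0},
  {"gripper":1,"dx":0,"dy":0,"dz":0,"ax":0,"ay":0,"az":0},
  {"gripper":1,"dx":0,"dy":0,"dz":0,"ax":0,"ay":0,"az":0},
  {"gripper":1,"dx":0,"dy":0,"dz":0,"ax":0,"ay":0,"az":0},
])

```text
clock: 7.95
position: [0.5495, -0.0822, 0.0605]
tool_rot: [[0.352, 0.936, 0.003], [0.936, -0.352, -0.001], [0.0, 0.003, -1.0]]
contact_force: [0.8, -0.3, 6.0]
gripper_width: 0.0396
finger_force: 59.3
```

>>> apply_moves([
  {"gripper":1,"dx":0,"dy":0,"dz":-0.05,"ax":0,"ay":0,"az":0},
  {"gripper":1,"dx":0,"dy":0,"dz":-0.15,"ax":0,"ay":0,"az":0},
  {"gripper":1,"dx":0,"dy":0,"dz":-0.3,"ax":0,"ay":0,"az":0},
  {"gripper":1,"dx":0,"dy":0,"dz":-0.42,"ax":0,"ay":0,"az":0},
  {"gripper":1,"dx":0,"dy":0,"dz":-0.5,"ax":0,"ay":0,"az":0},
  {"gripper":1,"dx":0,"dy":0,"dz":-0.5,"ax":0,"ay":0,"az":0},
  {"gripper":1,"dx":0,"dy":0,"dz":-0.5,"ax":0,"ay":0,"az":0},
  {"gripper":1,"dx":0,"dy":0,"dz":-0.5,"ax":0,"ay":0,"az":0},
  {"gripper":1,"dx":0,"dy":0,"dz":-0.5,"ax":0,"ay":0,"az":0},
  {"gripper":1,"dx":0,"dy":0,"dz":-0.5,"ax":0,"ay":0,"az":0},
  {"gripper":1,"dx":0,"dy":0,"dz":-0.5,"ax":0,"ay":0,"az":0},
])

```text
clock: 8.87
position: [0.5472, -0.0815, 0.158]
tool_rot: [[0.352, 0.936, -0.002], [0.936, -0.352, 0.001], [-0.0, -0.002, -1.0]]
contact_force: [0.3, -0.4, -3.4]
gripper_width: 0.0398
finger_force: 60.7
```

>>> apply_moves([
  {"gripper":1,"dx":0,"dy":0,"dz":0,"ax":0,"ay":0,"az":0},
  {"gripper":1,"dx":0,"dy":0,"dz":0,"ax":0,"ay":0,"az":0},
])

```text
clock: 9.03
position: [0.5478, -0.0817, 0.1589]
tool_rot: [[0.352, 0.936, -0.001], [0.936, -0.352, 0.0], [-0.0, -0.001, -1.0]]
contact_force: [-0.2, 0.2, -3.0]
gripper_width: 0.0397
finger_force: 60.7
```

```bash
python3 -c "
from h import *
for b in([.4745,.2417],[.4516,.1798]):print(delta(b+[.165],-.355))"
```

```text
(array([ 1.384, -0.912, -0.03 ]), array([-0.001,  0.   , -0.006]))
(array([ 1.054, -0.911, -0.03 ]), array([-0.001,  0.   , -0.006]))
```

About -3.2 N, so half full: middle bay, carried high over the jar already placed.

>>> apply_moves([
  {"gripper":1,"dx":0.12,"dy":-0.06,"dz":-0.1,"ax":0,"ay":0,"az":0},
  {"gripper":1,"dx":0.3,"dy":-0.15,"dz":-0.2,"ax":0,"ay":0,"az":0},
  {"gripper":1,"dx":0.48,"dy":-0.25,"dz":-0.25,"ax":0,"ay":0,"az":0},
  {"gripper":1,"dx":0.65,"dy":-0.35,"dz":-0.25,"ax":0,"ay":0,"az":0},
  {"gripper":1,"dx":0.82,"dy":-0.45,"dz":-0.25,"ax":0,"ay":0,"az":0},
  {"gripper":1,"dx":0.95,"dy":-0.58,"dz":-0.25,"ax":0,"ay":0,"az":0},
  {"gripper":1,"dx":1,"dy":-0.74,"dz":-0.25,"ax":0,"ay":0,"az":0},
  {"gripper":1,"dx":1,"dy":-0.86,"dz":-0.25,"ax":0,"ay":0,"az":0},
  {"gripper":1,"dx":1,"dy":-0.91,"dz":-0.25,"ax":0,"ay":0,"az":0},
  {"gripper":1,"dx":1,"dy":-0.91,"dz":-0.25,"ax":0,"ay":0,"az":0},
  {"gripper":1,"dx":1,"dy":-0.91,"dz":-0.25,"ax":0,"ay":0,"az":0},
  {"gripper":1,"dx":1,"dy":-0.91,"dz":-0.25,"ax":0,"ay":0,"az":0},
])

```text
clock: 10.03
position: [0.4495, 0.1691, 0.2096]
tool_rot: [[0.353, 0.936, 0.002], [0.936, -0.353, -0.0], [0.001, 0.002, -1.0]]
contact_force: [-0.3, 0.5, -2.5]
gripper_width: 0.04
finger_force: 61.3
```

Run:
```python
from h import *
print(delta([.4516,.1798,.069],-.355))
```

```text
(array([ 0.053, -0.01 ,  0.703]), array([ 0.002, -0.001, -0.007]))
```

>>> apply_moves([
  {"gripper":1,"dx":0.05,"dy":-0.01,"dz":0.05,"ax":0,"ay":0,"az":0},
  {"gripper":1,"dx":0.05,"dy":-0.01,"dz":0.2,"ax":0,"ay":0,"az":0},
  {"gripper":1,"dx":0.05,"dy":-0.01,"dz":0.35,"ax":0,"ay":0,"az":0},
  {"gripper":1,"dx":0.05,"dy":-0.01,"dz":0.47,"ax":0,"ay":0,"az":0},
  {"gripper":1,"dx":0.05,"dy":-0.01,"dz":0.57,"ax":0,"ay":0,"az":0},
  {"gripper":1,"dx":0.05,"dy":-0.01,"dz":0.65,"ax":0,"ay":0,"az":0},
  {"gripper":1,"dx":0.05,"dy":-0.01,"dz":0.69,"ax":0,"ay":0,"az":0},
  {"gripper":1,"dx":0.05,"dy":-0.01,"dz":0.7,"ax":0,"ay":0,"az":0},
  {"gripper":1,"dx":0.05,"dy":-0.01,"dz":0.7,"ax":0,"ay":0,"az":0},
  {"gripper":1,"dx":0.05,"dy":-0.01,"dz":0.7,"ax":0,"ay":0,"az":0},
  {"gripper":1,"dx":0.05,"dy":-0.01,"dz":0.7,"ax":0,"ay":0,"az":0},
])

```text
clock: 10.95
position: [0.4509, 0.1798, 0.0703]
tool_rot: [[0.352, 0.936, 0.002], [0.936, -0.352, 0.001], [0.001, 0.002, -1.0]]
contact_force: [0.3, -0.1, -3.2]
gripper_width: 0.0396
finger_force: 61.2
```

>>> apply_moves([
  {"gripper":1,"dx":0,"dy":0,"dz":0.01,"ax":0,"ay":0,"az":0},
  {"gripper":1,"dx":0,"dy":0,"dz":0.02,"ax":0,"ay":0,"az":0},
  {"gripper":1,"dx":0,"dy":0,"dz":0.02,"ax":0,"ay":0,"az":0},
  {"gripper":1,"dx":0,"dy":0,"dz":0.02,"ax":0,"ay":0,"az":0},
])

```text
clock: 11.28
position: [0.4512, 0.1798, 0.0662]
tool_rot: [[0.352, 0.936, 0.003], [0.936, -0.352, 0.0], [0.001, 0.003, -1.0]]
contact_force: [0.8, -0.3, 2.0]
gripper_width: 0.0397
finger_force: 60.1
```

>>> apply_moves([
  {"gripper":1,"dx":0,"dy":0,"dz":0.005,"ax":0,"ay":0,"az":0},
  {"gripper":1,"dx":0,"dy":0,"dz":0.005,"ax":0,"ay":0,"az":0},
  {"gripper":1,"dx":0,"dy":0,"dz":0.005,"ax":0,"ay":0,"az":0},
])

```text
clock: 11.53
position: [0.4514, 0.1799, 0.0661]
tool_rot: [[0.352, 0.936, 0.004], [0.936, -0.352, 0.001], [0.002, 0.003, -1.0]]
contact_force: [-0.2, -1.1, 13.2]
gripper_width: 0.0397
finger_force: 60.0
```

It has touched the floor. I'll release, rise and check.

>>> apply_moves([
  {"gripper":1,"dx":0,"dy":0,"dz":-0.005,"ax":0,"ay":0,"az":0},
  {"gripper":0.4,"dx":0,"dy":0,"dz":-0.005,"ax":0,"ay":0,"az":0},
  {"gripper":0.2,"dx":0,"dy":0,"dz":-0.005,"ax":0,"ay":0,"az":0},
  {"gripper":0.1,"dx":0,"dy":0,"dz":-0.005,"ax":0,"ay":0,"az":0},
  {"gripper":0,"dx":0,"dy":0,"dz":-0.005,"ax":0,"ay":0,"az":0},
  {"gripper":0,"dx":0,"dy":0,"dz":-0.005,"ax":0,"ay":0,"az":0},
  {"gripper":0,"dx":0,"dy":0,"dz":-0.15,"ax":0,"ay":0,"az":0},
  {"gripper":0,"dx":0,"dy":0,"dz":-0.35,"ax":0,"ay":0,"az":0},
  {"gripper":0,"dx":0,"dy":0,"dz":-0.55,"ax":0,"ay":0,"az":0},
  {"gripper":0,"dx":0,"dy":0,"dz":-0.55,"ax":0,"ay":0,"az":0},
  {"gripper":0,"dx":0,"dy":0,"dz":-0.55,"ax":0,"ay":0,"az":0},
  {"gripper":0,"dx":0,"dy":0,"dz":-0.55,"ax":0,"ay":0,"az":0},
])

```text
clock: 12.53
position: [0.4494, 0.1795, 0.174]
tool_rot: [[0.352, 0.936, -0.0], [0.936, -0.352, -0.0], [-0.0, -0.0, -1.0]]
contact_force: [-0.8, 0.6, -0.5]
gripper_width: 0.0854
finger_force: 0.0
```

Run:
```python
from h import *
print(delta([.481,-.1815,.176],-.355))
```

```text
(array([-1.634,  0.783, -0.01 ]), array([-0.   ,  0.   , -0.006]))
```

>>> apply_moves([
  {"gripper":0,"dx":-1,"dy":0.78,"dz":0,"ax":0,"ay":0,"az":0},
  {"gripper":0,"dx":-1,"dy":0.78,"dz":0,"ax":0,"ay":0,"az":0},
  {"gripper":0,"dx":-1,"dy":0.78,"dz":0,"ax":0,"ay":0,"az":0},
  {"gripper":0,"dx":-1,"dy":0.78,"dz":0,"ax":0,"ay":0,"az":0},
  {"gripper":0,"dx":-1,"dy":0.78,"dz":0,"ax":0,"ay":0,"az":0},
  {"gripper":0,"dx":-1,"dy":0.78,"dz":0,"ax":0,"ay":0,"az":0},
  {"gripper":0,"dx":-1,"dy":0.78,"dz":0,"ax":0,"ay":0,"az":0},
  {"gripper":0,"dx":-1,"dy":0.78,"dz":0,"ax":0,"ay":0,"az":0},
])

```text
clock: 13.2
position: [0.5247, -0.0646, 0.1722]
tool_rot: [[0.356, 0.934, -0.003], [0.934, -0.356, 0.001], [-0.0, -0.003, -1.0]]
contact_force: [0.4, 0.1, -0.3]
gripper_width: 0.0854
finger_force: 0.0
```

>>> apply_moves([
  {"gripper":0,"dx":-0.63,"dy":0,"dz":0,"ax":0,"ay":0,"az":0},
  {"gripper":0,"dx":-0.63,"dy":0,"dz":0,"ax":0,"ay":0,"az":0},
  {"gripper":0,"dx":-0.63,"dy":0,"dz":0,"ax":0,"ay":0,"az":0},
  {"gripper":0,"dx":-0.63,"dy":0,"dz":0,"ax":0,"ay":0,"az":0},
  {"gripper":0,"dx":-0.63,"dy":0,"dz":0,"ax":0,"ay":0,"az":0},
  {"gripper":0,"dx":-0.63,"dy":0,"dz":0,"ax":0,"ay":0,"az":0},
])

```text
clock: 13.7
position: [0.4803, -0.1787, 0.1734]
tool_rot: [[0.351, 0.936, -0.002], [0.936, -0.351, 0.002], [0.001, -0.002, -1.0]]
contact_force: [-0.6, 0.1, -0.1]
gripper_width: 0.0854
finger_force: 0.0
```

Run:
```python
from h import *
print(delta([.481,-.182,.059],-.355))
t=arm.read_camera("top")[:,:,::-1];s=arm.read_camera("scene")[:,:,::-1]
T=cv2.resize(t[200:290,120:240],(480,360),interpolation=2);S=cv2.resize(s[140:260,150:256],(318,360),interpolation=2)
cv2.imwrite("pics/p2.png",np.hstack([T,S]))
```

```text
(array([-0.015,  0.011,  0.572]), array([-0.003, -0.002, -0.005]))
```

View pics/p2.png

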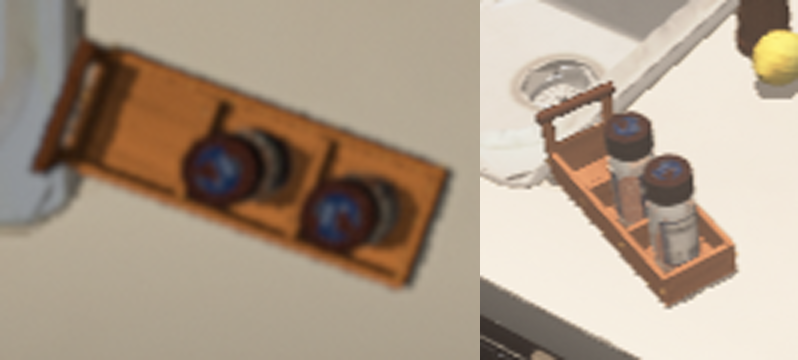

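Both jars stand upright in their bays; the caps are at (222,168) and (340,212) in the left crop. Now jar C.

>>> apply_moves([
  {"gripper":0,"dx":0,"dy":0,"dz":0.15,"ax":0,"ay":0,"az":0},
  {"gripper":0,"dx":0,"dy":0,"dz":0.3,"ax":0,"ay":0,"az":0},
  {"gripper":0,"dx":0,"dy":0,"dz":0.45,"ax":0,"ay":0,"az":0},
  {"gripper":0,"dx":0,"dy":0,"dz":0.54,"ax":0,"ay":0,"az":0},
  {"gripper":0,"dx":0,"dy":0,"dz":0.58,"ax":0,"ay":0,"az":0},
  {"gripper":0,"dx":0,"dy":0,"dz":0.58,"ax":0,"ay":0,"az":0},
  {"gripper":0,"dx":0,"dy":0,"dz":0.58,"ax":0,"ay":0,"az":0},
  {"gripper":0.6,"dx":0,"dy":0,"dz":0.58,"ax":0,"ay":0,"az":0},
  {"gripper":1,"dx":0,"dy":0,"dz":0.58,"ax":0,"ay":0,"az":0},
  {"gripper":1,"dx":0,"dy":0,"dz":0.58,"ax":0,"ay":0,"az":0},
  {"gripper":1,"dx":0,"dy":0,"dz":0.58,"ax":0,"ay":0,"az":0},
  {"gripper":1,"dx":0,"dy":0,"dz":0.58,"ax":0,"ay":0,"az":0},
  {"gripper":1,"dx":0,"dy":0,"dz":0.58,"ax":0,"ay":0,"az":0},
])

```text
clock: 14.88
position: [0.4823, -0.1812, 0.0596]
tool_rot: [[0.352, 0.936, 0.003], [0.936, -0.352, -0.001], [-0.0, 0.003, -1.0]]
contact_force: [0.4, 0.3, 6.8]
gripper_width: 0.0399
finger_force: 59.9
```

>>> apply_moves([
  {"gripper":1,"dx":0,"dy":0,"dz":-0.05,"ax":0,"ay":0,"az":0},
  {"gripper":1,"dx":0,"dy":0,"dz":-0.15,"ax":0,"ay":0,"az":0},
  {"gripper":1,"dx":0,"dy":0,"dz":-0.3,"ax":0,"ay":0,"az":0},
  {"gripper":1,"dx":0,"dy":0,"dz":-0.45,"ax":0,"ay":0,"az":0},
  {"gripper":1,"dx":0,"dy":0,"dz":-0.6,"ax":0,"ay":0,"az":0},
  {"gripper":1,"dx":0,"dy":0,"dz":-0.7,"ax":0,"ay":0,"az":0},
  {"gripper":1,"dx":0,"dy":0,"dz":-0.75,"ax":0,"ay":0,"az":0},
  {"gripper":1,"dx":0,"dy":0,"dz":-0.75,"ax":0,"ay":0,"az":0},
  {"gripper":1,"dx":0,"dy":0,"dz":-0.75,"ax":0,"ay":0,"az":0},
  {"gripper":1,"dx":0,"dy":0,"dz":-0.75,"ax":0,"ay":0,"az":0},
  {"gripper":1,"dx":0,"dy":0,"dz":-0.75,"ax":0,"ay":0,"az":0},
  {"gripper":1,"dx":0,"dy":0,"dz":-0.75,"ax":0,"ay":0,"az":0},
])

```text
clock: 15.88
position: [0.48, -0.18, 0.2067]
tool_rot: [[0.352, 0.936, -0.003], [0.936, -0.352, 0.001], [0.0, -0.003, -1.0]]
contact_force: [-0.3, 0.3, -4.3]
gripper_width: 0.0399
finger_force: 61.8
```

Run:
```python
from h import *
print(delta([.4745,.2417,.209],-.355))
```

```text
(array([ 1.964, -0.768, -0.008]), array([-0.004, -0.001, -0.006]))
```

>>> apply_moves([
  {"gripper":1,"dx":0.12,"dy":-0.05,"dz":0,"ax":0,"ay":0,"az":0},
  {"gripper":1,"dx":0.28,"dy":-0.11,"dz":0,"ax":0,"ay":0,"az":0},
  {"gripper":1,"dx":0.45,"dy":-0.18,"dz":0,"ax":0,"ay":0,"az":0},
  {"gripper":1,"dx":0.62,"dy":-0.24,"dz":0,"ax":0,"ay":0,"az":0},
  {"gripper":1,"dx":0.79,"dy":-0.31,"dz":0,"ax":0,"ay":0,"az":0},
  {"gripper":1,"dx":0.92,"dy":-0.36,"dz":0,"ax":0,"ay":0,"az":0},
  {"gripper":1,"dx":0.98,"dy":-0.38,"dz":0,"ax":0,"ay":0,"az":0},
  {"gripper":1,"dx":0.98,"dy":-0.38,"dz":0,"ax":0,"ay":0,"az":0},
  {"gripper":1,"dx":0.98,"dy":-0.38,"dz":0,"ax":0,"ay":0,"az":0},
])

```text
clock: 16.63
position: [0.4785, 0.0303, 0.2077]
tool_rot: [[0.35, 0.937, -0.001], [0.937, -0.35, -0.001], [-0.001, -0.001, -1.0]]
contact_force: [-0.3, -0.2, -5.3]
gripper_width: 0.0396
finger_force: 62.0
```

>>> apply_moves([
  {"gripper":1,"dx":0.12,"dy":-0.05,"dz":0,"ax":0,"ay":0,"az":0},
  {"gripper":1,"dx":0.28,"dy":-0.11,"dz":0,"ax":0,"ay":0,"az":0},
  {"gripper":1,"dx":0.45,"dy":-0.18,"dz":0,"ax":0,"ay":0,"az":0},
  {"gripper":1,"dx":0.62,"dy":-0.24,"dz":0,"ax":0,"ay":0,"az":0},
  {"gripper":1,"dx":0.79,"dy":-0.31,"dz":0,"ax":0,"ay":0,"az":0},
  {"gripper":1,"dx":0.92,"dy":-0.36,"dz":0,"ax":0,"ay":0,"az":0},
  {"gripper":1,"dx":0.98,"dy":-0.38,"dz":0,"ax":0,"ay":0,"az":0},
  {"gripper":1,"dx":0.98,"dy":-0.38,"dz":0,"ax":0,"ay":0,"az":0},
  {"gripper":1,"dx":0.98,"dy":-0.38,"dz":0,"ax":0,"ay":0,"az":0},
  {"gripper":1,"dx":0.98,"dy":-0.38,"dz":0,"ax":0,"ay":0,"az":0},
  {"gripper":1,"dx":0.98,"dy":-0.38,"dz":0,"ax":0,"ay":0,"az":0},
])

```text
clock: 17.55
position: [0.4769, 0.2383, 0.208]
tool_rot: [[0.354, 0.935, -0.001], [0.935, -0.354, -0.001], [-0.001, -0.0, -1.0]]
contact_force: [0.4, 0.3, -5.5]
gripper_width: 0.0399
finger_force: 62.0
```

Run:
```python
from h import *
print(delta([.4745,.2417,.070],-.355))
```

```text
(array([ 0.012, -0.017,  0.69 ]), array([-0.   ,  0.001, -0.009]))
```

About -5.3 N, so it is the full jar. I'll lower it into the handle bay, keeping slightly clear of the bar.

>>> apply_moves([
  {"gripper":1,"dx":0,"dy":-0.015,"dz":0.05,"ax":0,"ay":0,"az":0},
  {"gripper":1,"dx":0,"dy":-0.015,"dz":0.2,"ax":0,"ay":0,"az":0},
  {"gripper":1,"dx":0,"dy":-0.015,"dz":0.35,"ax":0,"ay":0,"az":0},
  {"gripper":1,"dx":0,"dy":-0.015,"dz":0.47,"ax":0,"ay":0,"az":0},
  {"gripper":1,"dx":0,"dy":-0.015,"dz":0.57,"ax":0,"ay":0,"az":0},
  {"gripper":1,"dx":0,"dy":-0.015,"dz":0.64,"ax":0,"ay":0,"az":0},
  {"gripper":1,"dx":0,"dy":-0.015,"dz":0.67,"ax":0,"ay":0,"az":0},
  {"gripper":1,"dx":0,"dy":-0.015,"dz":0.69,"ax":0,"ay":0,"az":0},
  {"gripper":1,"dx":0,"dy":-0.015,"dz":0.69,"ax":0,"ay":0,"az":0},
  {"gripper":1,"dx":0,"dy":-0.015,"dz":0.69,"ax":0,"ay":0,"az":0},
  {"gripper":1,"dx":0,"dy":-0.015,"dz":0.69,"ax":0,"ay":0,"az":0},
])

```text
clock: 18.47
position: [0.475, 0.2412, 0.0714]
tool_rot: [[0.352, 0.936, 0.002], [0.936, -0.352, 0.001], [0.001, 0.002, -1.0]]
contact_force: [-0.2, -0.1, -5.1]
gripper_width: 0.0399
finger_force: 62.1
```

>>> apply_moves([
  {"gripper":1,"dx":0,"dy":0,"dz":0.01,"ax":0,"ay":0,"az":0},
  {"gripper":1,"dx":0,"dy":0,"dz":0.015,"ax":0,"ay":0,"az":0},
  {"gripper":1,"dx":0,"dy":0,"dz":0.015,"ax":0,"ay":0,"az":0},
  {"gripper":1,"dx":0,"dy":0,"dz":0.015,"ax":0,"ay":0,"az":0},
])

```text
clock: 18.8
position: [0.4739, 0.2411, 0.0674]
tool_rot: [[0.352, 0.936, 0.0], [0.936, -0.352, 0.0], [0.0, 0.0, -1.0]]
contact_force: [-0.1, 0.7, -6.2]
gripper_width: 0.0395
finger_force: 62.1
```

>>> apply_moves([
  {"gripper":1,"dx":0,"dy":0,"dz":0.008,"ax":0,"ay":0,"az":0},
  {"gripper":1,"dx":0,"dy":0,"dz":0.008,"ax":0,"ay":0,"az":0},
  {"gripper":1,"dx":0,"dy":0,"dz":0.008,"ax":0,"ay":0,"az":0},
])

```text
clock: 19.05
position: [0.4739, 0.241, 0.0656]
tool_rot: [[0.352, 0.936, -0.0], [0.936, -0.352, -0.0], [-0.0, -0.0, -1.0]]
contact_force: [0.2, -0.2, -5.9]
gripper_width: 0.0392
finger_force: 62.1
```

>>> apply_moves([
  {"gripper":1,"dx":0,"dy":0,"dz":0.005,"ax":0,"ay":0,"az":0},
  {"gripper":1,"dx":0,"dy":0,"dz":0.005,"ax":0,"ay":0,"az":0},
  {"gripper":1,"dx":0,"dy":0,"dz":0.005,"ax":0,"ay":0,"az":0},
])

```text
clock: 19.3
position: [0.4741, 0.2412, 0.0655]
tool_rot: [[0.352, 0.936, 0.001], [0.936, -0.352, 0.0], [0.001, 0.0, -1.0]]
contact_force: [-2.9, -0.4, 4.9]
gripper_width: 0.0397
finger_force: 62.6
```

Touched down. Releasing and rising.

>>> apply_moves([
  {"gripper":0.4,"dx":0,"dy":0,"dz":0,"ax":0,"ay":0,"az":0},
  {"gripper":0.2,"dx":0,"dy":0,"dz":0,"ax":0,"ay":0,"az":0},
  {"gripper":0.1,"dx":0,"dy":0,"dz":0,"ax":0,"ay":0,"az":0},
  {"gripper":0,"dx":0,"dy":0,"dz":0,"ax":0,"ay":0,"az":0},
  {"gripper":0,"dx":0,"dy":0,"dz":0,"ax":0,"ay":0,"az":0},
  {"gripper":0,"dx":0,"dy":0,"dz":-0.15,"ax":0,"ay":0,"az":0},
  {"gripper":0,"dx":0,"dy":0,"dz":-0.35,"ax":0,"ay":0,"az":0},
  {"gripper":0,"dx":0,"dy":0,"dz":-0.55,"ax":0,"ay":0,"az":0},
  {"gripper":0,"dx":0,"dy":0,"dz":-0.75,"ax":0,"ay":0,"az":0},
  {"gripper":0,"dx":0,"dy":0,"dz":-0.75,"ax":0,"ay":0,"az":0},
])

```text
clock: 20.13
position: [0.4782, 0.2426, 0.2227]
tool_rot: [[0.352, 0.936, 0.012], [0.936, -0.352, 0.004], [0.008, 0.01, -1.0]]
contact_force: [1.2, 0.8, 0.2]
gripper_width: 0.0856
finger_force: 0.0
```

>>> apply_moves([
  {"gripper":0,"dx":-1,"dy":0,"dz":0,"ax":0,"ay":0,"az":0},
  {"gripper":0,"dx":-1,"dy":0,"dz":0,"ax":0,"ay":0,"az":0},
  {"gripper":0,"dx":-1,"dy":0,"dz":0,"ax":0,"ay":0,"az":0},
  {"gripper":0,"dx":-1,"dy":0,"dz":0,"ax":0,"ay":0,"az":0},
  {"gripper":0,"dx":-1,"dy":0,"dz":0,"ax":0,"ay":0,"az":0},
  {"gripper":0,"dx":-1,"dy":0,"dz":0,"ax":0,"ay":0,"az":0},
  {"gripper":0,"dx":-1,"dy":0,"dz":0,"ax":0,"ay":0,"az":0},
])

```text
clock: 20.72
position: [0.4033, 0.0525, 0.2148]
tool_rot: [[0.356, 0.935, 0.001], [0.935, -0.356, 0.0], [0.0, 0.001, -1.0]]
contact_force: [0.8, 0.9, 0.4]
gripper_width: 0.0855
finger_force: 0.0
```

>>> apply_moves([
  {"gripper":0,"dx":-0.6,"dy":0,"dz":0,"ax":0,"ay":0,"az":0},
  {"gripper":0,"dx":-0.6,"dy":0,"dz":0,"ax":0,"ay":0,"az":0},
  {"gripper":0,"dx":-0.6,"dy":0,"dz":0,"ax":0,"ay":0,"az":0},
  {"gripper":0,"dx":-0.6,"dy":0,"dz":0,"ax":0,"ay":0,"az":0},
  {"gripper":0,"dx":-0.6,"dy":0,"dz":0,"ax":0,"ay":0,"az":0},
  {"gripper":0,"dx":-0.6,"dy":0,"dz":0,"ax":0,"ay":0,"az":0},
  {"gripper":0,"dx":-0.6,"dy":0,"dz":0,"ax":0,"ay":0,"az":0},
])

```text
clock: 21.3
position: [0.3619, -0.0574, 0.2146]
tool_rot: [[0.35, 0.937, 0.0], [0.937, -0.35, 0.0], [0.0, 0.0, -1.0]]
contact_force: [-1.2, 0.5, 0.4]
gripper_width: 0.0853
finger_force: 0.0
```

Run:
```python
from h import *
t=arm.read_camera("top")[:,:,::-1];s=arm.read_camera("scene")[:,:,::-1]
T=cv2.resize(t[200:290,120:240],(480,360),interpolation=2);S=cv2.resize(s[140:260,150:256],(318,360),interpolation=2)
a=np.linspace(0,2*np.pi,40)
for b in([.4745,.2417],[.4516,.1798],[.4287,.1179]):
  for z in(.111,.006):
    P=np.array([proj("top",[b[0]+.0205*np.cos(q),b[1]+.0205*np.sin(q),z]) for q in a]);cv2.polylines(T,[((P-[120,200]+.5)*4).astype(int)],True,(0,255,0) if z>.1 else (0,0,255),1)
cv2.imwrite("pics/p3.png",np.hstack([T,S])); print(arm.get_obs()["clock"])
```

```text
21.4
```

View pics/p3.png

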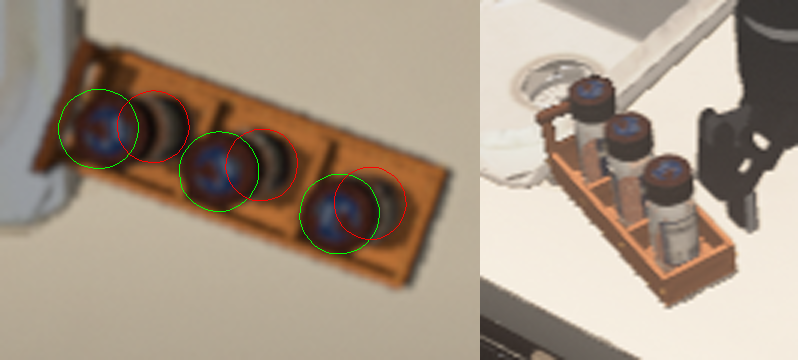

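All three jars stand upright in their bays. The caps match the predicted circles at (98,129), (219,171) and (340,213) to within about 2 mm, so I'm handing in.

```bash
python3 -c "
from rig import arm
print(arm.finish_job())"
```

```text
the job is handed in; nothing more can be done
None
```

I handed the job in at about 21 s with the full jar (about 5.3 N) in the handle bay, the half-full one (3.1 N) in the middle and the nearly empty one (0.8 N) at the plain end; all three looked upright and released in the last picture, but no verdict was returned.

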